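# Square up a loose microscope stand post and hold it

### The arm

A 6-joint arm with a two-finger parallel gripper is mounted at the origin on the work surface. World frame = base frame: x ahead of the robot, y to its left, z up, the work surface at z = 0. Lengths are in m, angles in rad, forces in N, time in s.
With the tool pointing down it reaches from about 0.2 to 0.875 m from the base axis. Payload 3.4 kg.
Tool frame: the origin (TCP) lies between the finger pads; the fingertips stand 8 mm ahead of it and the grasp point (between the pads) lies 11 mm behind it; z points along the fingers, y is the line along which they close (so a half turn about z gives the same grasp; the last joint's range is limited). The gripper opens to 94 mm and grips with 3 to 60 N. Pads are 16 mm wide; open, the fingers measure 119 mm over their backs; the gripper's body (75 mm by 177 mm) begins 78 mm behind the grasp point.
Start: joints at [1.098, 0.276, 1.505, -0, 1.361, -0.121], TCP at [0.198, 0.54, 0.213] pointing down, gripper open.
Joint ranges: [-2.89, 2.89], [-0.75, 2.08], [0.22, 2.7], [-1.18, 4.32], [0.11, 2.71], [-2.7, 2.7]. Speed limits (rad/s): [2.57, 2.57, 3.14, 3.14, 3.14, 3.14].

### API

Orientations are given as a rotation vector (axis times angle).
In Python, from cell import * gives the robot as it stands. Calls block until the motion is done:
- move_ptp(position, orientation): joint-space move of the TCP to a pose.
- servo_line(position, rot=None, v=0.15, contact_N=None): straight line of the TCP; rot=None keeps the orientation; v is the mean speed in m/s. With contact_N (N) it stops when the force on the tool has changed by that much, and returns True; else False.
- goto_joints(angles): joint-space move.
- set_gripper(opening, grasp_force=None): finger opening in m; grasp_force is the grip in N (None keeps the last); returns when the fingers have stopped.
- wait(seconds).
- inverse_kinematics(position, orientation): joint angles nearest the present ones, or None.
- get_state(): the state.
- get_image(name): name is "side" or "top"; returns the picture (384x512x3 uint8, red, green, blue); there is no depth.
- calibration(name): a dict with "fx", "fy", "cx", "cy" (pixels), "R" (3x3) and "t" (3): a world point X has camera coordinates R X + t. Camera axes: x right, y down, z forward; pixel columns grow to the right and rows downward; lengths in m; the calibration is good to about 2 mm. A picture is of the moment at which its call begins. calibration takes no time and is no camera call.
A pose or a line that the arm cannot do raises IKError and nothing moves.
- job_done(): hands the job in; it is judged then, once.
The state is a dict: "clock": time; "q": joint angles; "qd": joint speeds; "joint_efforts": joint torques, N m; "tool_pos": TCP position; "orientation": TCP orientation; "force": force on the tool from outside, world axes, zero at the start; "moment": the same for the moment, N m; "width": finger opening in m; "grasp_force": force on a finger pad.
Only numpy, scipy, OpenCV 4.12 (cv2) and the standard library are available. Lean on these libraries where they do the work, as an engineer would, in place of code of your own. Each camera call takes 0.05 s, during which the arm holds its last target. There are 200 camera calls.

### The job

The post of the microscope stand has been left loose and leans in over its base plate. Pick up the steel try square, stand it on the plate facing the middle of the post and square on to it, and press it into the corner until its stock lies flat on the plate and the back of its blade lies flat along the post, which brings the post upright. Finish while still gripping the square and pressing it both down on the plate and against the post, so that the bolts can be tightened; leave the reel, bottle, screwdriver and tray where they are.

Things in the scene. Friction and masses are not known exactly. Their poses are not given: they have to be found in the camera images.
- stand: Fixed microscope stand; origin on the bench under the centre of its base plate; x points along the plate to the post, z up. Aluminium plate 240 (x) x 140 (y) x 15 mm thick, its top bare from x = -120 to +50 mm; the post is at the +x end. Steel cheeks hug the post's sides: x 55 to 117 mm, |y| 20 to 25 mm, 72 mm high, feet out to |y| = 47 mm.
- corner (a point): Inside corner of the stand: where the post's smooth inner face meets the top of the plate (15 mm above the bench) when the post is upright, at the middle of the post's width. Axes as the stand's: x into the post, z up.
- post: Loose 40 x 40 mm aluminium post, top 220 mm above the bench, smooth inner face to -x. It swings on a level bolt along y, its origin: 20 mm behind the inner face, 20 mm above the plate's top. z runs up the post; at the start it leans 0.045 to 0.085 rad to -x, over the plate. Light friction (0.12 N m) holds it: 1 to 2 N high up moves it either way, and it stays where left.
- square_stock (a point): Point inside the stock of the steel try square (about 420 g), a good place to grip: 12 mm above the underside, mid-thickness, 75 mm from the back of the blade. x runs along the stock to the blade, y across its thickness, z up. The square stands on the bench on its stock: x -45 to +75 mm from here, 16 mm thick (y), 24 mm high. Centre of mass: 23 mm to +x.
- square: The same try square; origin at the middle of the stock's underside, axes as above. The stock reaches 60 mm to either side along x. The blade, 26 mm wide (x 34 to 60 mm) and 4 mm thick, rises at the +x end to 150 mm above the underside; its back edge is flush with the end of the stock (x = 60 mm).
Mind the look-alikes: they are no part of the job. Several things look just like the square: the one meant starts nearest to the robot's base.

How it is judged:
By the outcome, as a careful person would: the job done as asked, in the order asked, and still so for the second after the job is handed in, while the arm keeps its last pose, push and grip.
It also fails if it takes over 59 s, if anything falls off the work surface, if the arm or the gripper's body presses on something with over 40 N, if the wrist force passes 120 N, or if a joint passes its speed limit or range.

## Working session

There is one attempt and no reset: what is moved stays moved. The work goes in short steps, each a Python script; the robot and the scene stay as the last script left them, time stands still between calls to the robot, and variables do not carry over. Pictures are saved under pics/ and viewed, at most 10 in all, crops included, and the job is handed in when it is done.

```bash
mkdir -p pics; python3 - <<'E'
from cell import *
import cv2
for n in("top","side"):
    im=get_image(n); cv2.imwrite(f"pics/{n}0.png",cv2.cvtColor(im,cv2.COLOR_RGB2BGR))
    print(n,calibration(n))
E
```

```text
top {'fx': 479.8444206023893, 'fy': 479.8444206023893, 'cx': 257.02838410992734, 'cy': 193.88857831473234, 'R': array([[-0.02699322, -0.99939465, -0.02194786],
       [-0.99489547,  0.02899438, -0.09665574],
       [ 0.09723359,  0.01922678, -0.99507586]]), 't': array([0.2234471 , 0.53669235, 1.14008477])}
side {'fx': 461.3249320909857, 'fy': 461.3249320909857, 'cx': 264.18621401460575, 'cy': 196.23841492851122, 'R': array([[ 0.95728006, -0.28885083,  0.01341936],
       [-0.21687714, -0.74789903, -0.62738453],
       [ 0.19125687,  0.59767235, -0.77859397]]), 't': array([-0.44149872,  0.28647955,  0.90966611])}
```

View pics/top0.png

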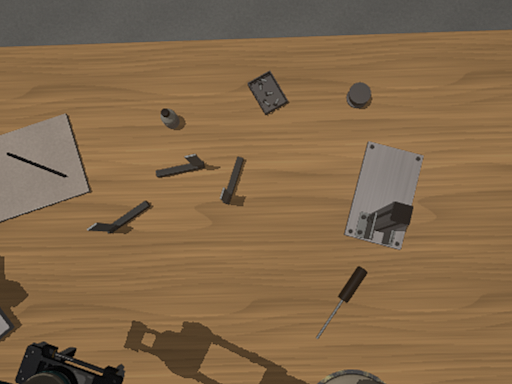

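View pics/side0.png

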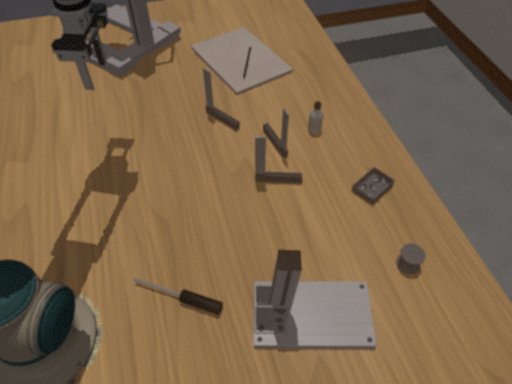

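The square meant looks to be the one at top-view (233,180), with its blade at the lower end; the side view shows it at (278,177). The stand is at top (385,195), with its post at the end towards the robot. Next come the zoomed crops and mask measurements.

```bash
cat > h.py <<'E'
import numpy as np, cv2
from cell import *
def ray(n,uv,z):
    c=calibration(n);R,t=c["R"],c["t"];C=-R.T@t
    uv=np.atleast_2d(np.asarray(uv,float))
    d=np.c_[(uv[:,0]-c["cx"])/c["fx"],(uv[:,1]-c["cy"])/c["fy"],np.ones(len(uv))]@R
    return C+d*((z-C[2])/d[:,2])[:,None]
def proj(n,X):
    c=calibration(n);p=np.atleast_2d(X)@c["R"].T+c["t"]
    return np.c_[p[:,0]/p[:,2]*c["fx"]+c["cx"],p[:,1]/p[:,2]*c["fy"]+c["cy"]]
E
python3 - <<'E'
from h import *
T=cv2.imread("pics/top0.png");S=cv2.imread("pics/side0.png")
crop=lambda I,x,y,w,h:cv2.resize(I[y:y+h,x:x+w],(400,300),interpolation=cv2.INTER_CUBIC)
m=np.vstack([np.hstack([crop(T,200,150,68,51),crop(T,320,138,152,114)]),np.hstack([crop(S,245,130,68,51),crop(S,240,245,152,114)])])
cv2.imwrite("pics/m0.png",m)
# dark masks -> squares
for n,I,roi in(("top",T,(80,140,180,100)),("side",S,(195,60,120,130))):
    x,y,w,h=roi;hsv=cv2.cvtColor(I[y:y+h,x:x+w],cv2.COLOR_BGR2HSV)
    k=((hsv[...,1]<75)&(hsv[...,2]<110)).astype(np.uint8)
    N,L,st,_=cv2.connectedComponentsWithStats(k)
    for i in range(1,N):
        if st[i,4]<60: continue
        p=np.argwhere(L==i)[:,::-1]+[x,y]
        r=cv2.minAreaRect(p.astype(np.float32))
        c=ray(n,[r[0]],.02)[0]
        print(n,st[i],np.round(r[0],1),np.round(r[1],1),np.round(r[2],1),c.round(3),"dist",np.hypot(*c[:2]).round(3))
# plate
hsv=cv2.cvtColor(T,cv2.COLOR_BGR2HSV);x,y,w,h=330,130,110,130
k=np.zeros(hsv.shape[:2],np.uint8);k[y:y+h,x:x+w]=(hsv[y:y+h,x:x+w,1]<60)
k=cv2.morphologyEx(k,cv2.MORPH_OPEN,np.ones((3,3)))
c=max(cv2.findContours(k,cv2.RETR_EXTERNAL,cv2.CHAIN_APPROX_NONE)[0],key=cv2.contourArea)
W=ray("top",c[:,0,:],.015)[:,:2].astype(np.float32)
r=cv2.minAreaRect(W);print("plate",r,cv2.boxPoints(r))
print(cv2.approxPolyDP(c,5,True)[:,0].tolist())
E
```

```text
top [ 76  15  48  22 357] [178.8 165. ] [13.5 48.1] 77.9 [0.621 0.4   0.02 ] dist 0.739
top [141  17  22  47 289] [231.7 179.5] [ 8.5 47.4] 18.4 [0.581 0.27  0.02 ] dist 0.641
top [  8  61  61  32 424] [119.4 220.5] [14.5 64.9] 64.9 [0.488 0.548 0.02 ] dist 0.734
side [  8   9  35  56 290] [213.7  99.7] [64.1 18.8] 60.8 [0.488 0.601 0.02 ] dist 0.775
side [41 10 56 24 85] [263.6  81.8] [ 1.7 59.6] 68.0 [0.653 0.642 0.02 ] dist 0.916
side [ 69  50  24  42 253] [283.5 130.9] [33.8 26.4] 52.6 [0.643 0.42  0.02 ] dist 0.768
side [114  55   6  18  85] [311.5 123.5] [17.  5.] 90.0 [0.728 0.427 0.02 ] dist 0.844
side [ 61  77  45  41 438] [278. 157.] [45.4 38.8] 2.1 [0.598 0.33  0.02 ] dist 0.683
plate ((0.5336153507232666, -0.10160675644874573), (0.14057564735412598, 0.24035996198654175), 73.14298248291016) [[ 3.9821696e-01 -1.3402408e-01]
 [ 6.2824899e-01 -2.0372471e-01]
 [ 6.6901374e-01 -6.9189429e-02]
 [ 4.3898171e-01  5.1119924e-04]]
[[368, 142], [345, 234], [400, 248], [405, 224], [390, 216], [397, 216], [391, 213], [399, 203], [411, 205], [422, 155]]
```

View pics/m0.png

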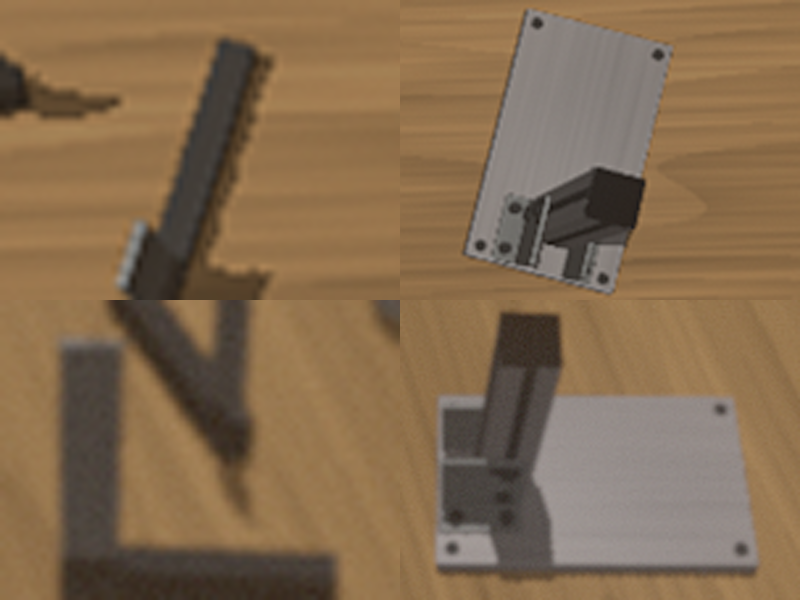

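The crops show the square's stock running from its far end near top (240,157) to the blade near (222,198). The plate fits 240.4 x 140.6 mm, matching its given size, with the post end towards the robot. I'll fit the stock's edges and cross-check them against the blade top in the side view.

```bash
python3 - <<'E'
from h import *
T=cv2.imread("pics/top0.png");S=cv2.imread("pics/side0.png")
I=T[150:210,215:255];hsv=cv2.cvtColor(I,cv2.COLOR_BGR2HSV)
k=(hsv[...,1]<75)&(hsv[...,2]<110)
L=[];Rr=[]
for v in range(160,187):
    r=np.where(k[v-150])[0]+215
    L.append((r[0]-.5,v));Rr.append((r[-1]+.5,v))
def fit(P):
    vx,vy,x,y=cv2.fitLine(P[:,:2].astype(np.float32),cv2.DIST_HUBER,0,.001,.001).ravel()
    s=-1 if vx>0 else 1
    return np.array([vx,vy])*s,np.array([x,y])
e=ray("top",L,.024);g=ray("top",Rr,.0);g2=ray("top",Rr,.024)
dl,pl=fit(e);dr,pr=fit(g);d2,p2=fit(g2)
n=np.array([-dl[1],dl[0]])
print("dirs",dl,dr,"yaw",np.arctan2(dl[1],dl[0]),np.arctan2(dr[1],dr[0]),"width z0",(pr-pl)@n,"z24",(p2-pl)@n)
# far end: extreme along -d
P=np.argwhere(k)[:,::-1]+[215,150]; P=P[P[:,1]<185]
W=ray("top",P,.024)[:,:2]; far=(W@dl).min()-.0012
w=np.sign((pr-pl)@n)
ctr=pl+n*w*.008; 
o=ctr+dl*(far+.045-ctr@dl)
print("stock pt",o,"blade back",o+dl*.075)
b=ray("side",[[255.2,138],[265.4,138]],.15)[:,:2];print("blade top side view",b.round(4), "expect",(o+dl*.049).round(4),(o+dl*.075).round(4))
E
```

```text
dirs [-0.9462434   0.32345545] [-0.947149    0.32079396] yaw 2.8122137 2.815025 width z0 0.012561376 z24 0.014977807
stock pt [0.59326361 0.26130002] blade back [0.52229535 0.28555917]
blade top side view [[0.5234 0.2849]
 [0.546  0.2784]] expect [0.5469 0.2771] [0.5223 0.2856]
```

```bash
cat >> h.py <<'E'
from scipy.spatial.transform import Rotation as Ro
def down(yaw):
    x=np.array([np.cos(yaw),np.sin(yaw),0]);z=np.array([0,0,-1.])
    return Ro.from_matrix(np.c_[x,np.cross(z,x),z]).as_rotvec()
SP=np.array([.5933,.2613]);SY=2.814
PC=np.array([.5336,-.1016]);PY=2.848
PX=np.array([np.cos(PY),np.sin(PY)]);PN=np.array([-PX[1],PX[0]])
E
python3 - <<'E'
from h import *
s=get_state();print(s["clock"],Ro.from_rotvec(s["orientation"]).as_matrix().round(2).tolist())
for f in(0,np.pi):
    for p,y,z in((SP,SY,.012),(SP,SY,.16),(PC-.055*PX,PY,.17),(PC-.055*PX,PY,.027)):
        q=inverse_kinematics([*p,z],down(y+f));print(f,None if q is None else np.round(q,2))
E
```

```text
0.1 [[-0.94, 0.34, -0.0], [0.34, 0.94, -0.0], [0.0, -0.0, -1.0]]
0 [ 0.31  0.54  1.61 -0.    0.99 -0.94]
0 [ 0.31  0.42  1.42 -0.    1.3  -0.94]
0 [-0.31  0.34  1.53  0.    1.28 -1.59]
0 [-0.31  0.47  1.71  0.    0.96 -1.59]
3.141592653589793 [ 0.31  0.54  1.61 -0.    0.99  2.21]
3.141592653589793 [ 0.31  0.42  1.42 -0.    1.3   2.21]
3.141592653589793 [-0.31  0.34  1.53 -0.    1.28  1.55]
3.141592653589793 [-0.31  0.47  1.71 -0.    0.96  1.55]
```

```bash
python3 - <<'E'
from h import *
set_gripper(.05)
move_ptp([*SP,.15],down(SY))
servo_line([*SP,.04],v=.15)
print("c",servo_line([*SP,.012],v=.05,contact_N=6))
set_gripper(0,60)
s=get_state();print(s["clock"],s["width"],s["grasp_force"],s["force"].round(2),s["tool_pos"].round(4))
servo_line([*SP,.06],v=.08)
s=get_state();print(s["clock"],s["width"],s["grasp_force"],s["force"].round(2),s["moment"].round(3))
for n in("top","side"): cv2.imwrite(f"pics/{n}1.png",cv2.cvtColor(get_image(n),cv2.COLOR_RGB2BGR))
T=cv2.imread("pics/top1.png");S=cv2.imread("pics/side1.png")
cv2.imwrite("pics/m1.png",np.hstack([cv2.resize(I,(400,400),interpolation=cv2.INTER_CUBIC) for I in(T[130:230,180:280],S[80:200,220:340])]))
E
```

```text
c True
4.7583 0.0008394381570035936 0.0 [-0.57 -0.85 -0.5 ] [0.5942 0.2618 0.0335]
5.2417 0.00046253894854438764 0.0 [-0.2  -0.34  0.56] [ 0.002  0.014 -0.014]
```

View pics/m1.png

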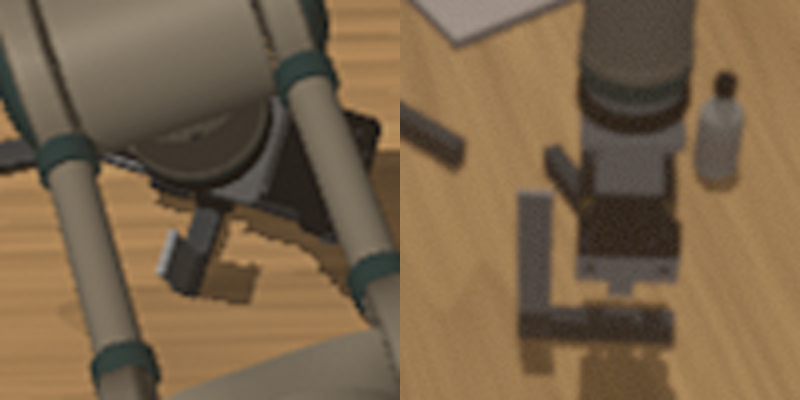

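The side view shows the square unmoved (blade top at px (260,138)) and the gripper closed empty above its stock. The descent stopped on a spurious contact at z = 33 mm. Retrying with a higher threshold.

```bash
python3 - <<'E'
from h import *
set_gripper(.05)
print("c",servo_line([*SP,.0125],v=.05,contact_N=20))
s=get_state();print(s["tool_pos"].round(4),s["force"].round(2))
set_gripper(0,60)
s=get_state();print(s["clock"],s["width"],s["grasp_force"],s["force"].round(2))
servo_line([*SP,.06],v=.08)
s=get_state();print(s["clock"],s["width"],s["grasp_force"],s["force"].round(2),s["moment"].round(3),s["tool_pos"].round(4))
for n in("top","side"): cv2.imwrite(f"pics/{n}2.png",cv2.cvtColor(get_image(n),cv2.COLOR_RGB2BGR))
T=cv2.imread("pics/top2.png");S=cv2.imread("pics/side2.png")
cv2.imwrite("pics/m2.png",np.hstack([cv2.resize(I,(400,400),interpolation=cv2.INTER_CUBIC) for I in(T[130:230,180:280],S[80:200,220:340])]))
E
```

```text
c False
[0.5934 0.2613 0.0126] [-0.77 -0.86 -0.11]
7.975 0.01555467971704383 59.82172429561615 [0.85 0.88 0.06]
8.7167 0.015618753632122576 59.82123613357544 [ 0.16  0.23 -4.03] [-0.009 -0.083 -0.021] [0.5929 0.2612 0.0598]
```

View pics/m2.png

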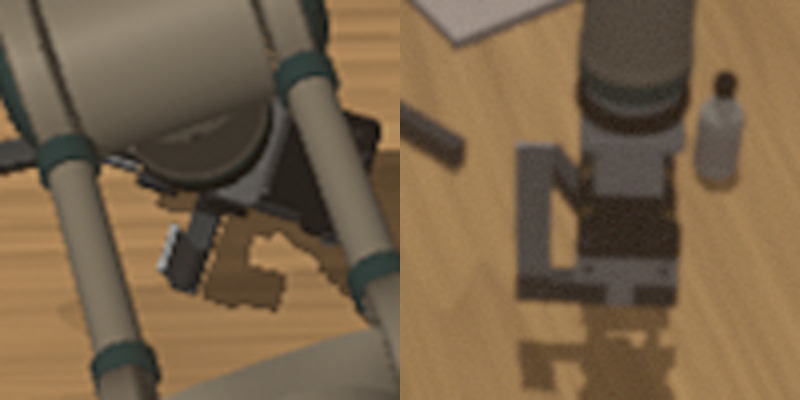

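The side view shows the square gripped and lifted level, with the stock bottom at about (600,300) in the crop; the lifted weight reads 4.0 N and the width 15.6 mm. Carrying it to the plate.

```bash
python3 - <<'E'
from h import *
st=lambda m:(lambda s:print(m,round(s["clock"],2),s["tool_pos"].round(4),"F",s["force"].round(2),"M",s["moment"].round(2),"w",round(s["width"],4)))(get_state())
servo_line([*SP,.13],v=.15)
G=PC-.060*PX
servo_line([*G,.13],down(PY),v=.2);st("above")
servo_line([*G,.045],v=.1);wait(.2);st("near")
print(servo_line([*G,.022],v=.02,contact_N=8));st("down");wait(.3);st("settled")
for n in("top","side"): cv2.imwrite(f"pics/{n}3.png",cv2.cvtColor(get_image(n),cv2.COLOR_RGB2BGR))
T=cv2.imread("pics/top3.png");S=cv2.imread("pics/side3.png")
cv2.imwrite("pics/m3.png",np.hstack([cv2.resize(I,(400,400),interpolation=cv2.INTER_CUBIC) for I in(T[130:260,320:450],S[190:360,235:405])]))
E
```

```text
above 11.48 [ 0.591 -0.118  0.13 ] F [-0.45 -0.09 -2.9 ] M [ 0.03 -0.15 -0.04] w 0.0155
near 12.68 [ 0.5915 -0.1191  0.0457] F [ 1.27 -0.08 -3.31] M [ 0.02 -0.07  0.05] w 0.0156
True
down 13.51 [ 0.5909 -0.1189  0.0277] F [-0.5   0.42  4.06] M [-0.02 -0.03  0.02] w 0.0156
settled 13.81 [ 0.591  -0.1189  0.0277] F [-0.37  1.05  5.24] M [-0.03 -0.04  0.01] w 0.0154
```

View pics/m3.png

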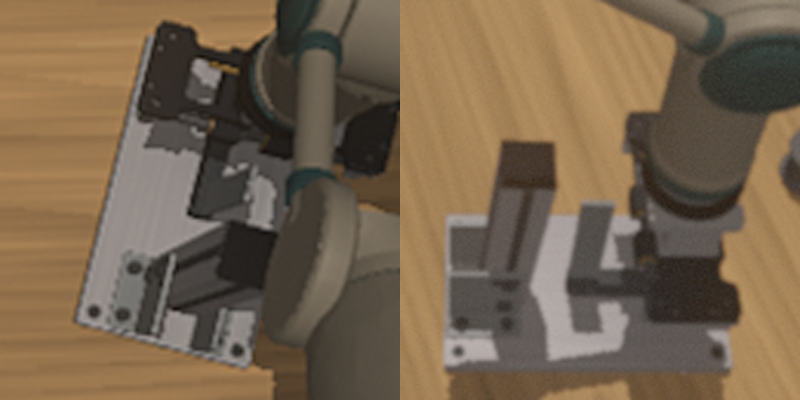

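```bash
cat >> h.py <<'E'
def st(m):
    s=get_state();p=s["tool_pos"];d=p[:2]-PC
    print(m,round(s["clock"],2),"stand xyz",round(d@PX,4),round(d@PN,4),p[2].round(4),"Fx,Fy,Fz",(s["force"][:2]@PX).round(2),(s["force"][:2]@PN).round(2),s["force"][2].round(2),"M",s["moment"].round(2),"w",round(s["width"],4))
    return s
def to(x,z,y=0,**k): return servo_line([*(PC+x*PX+y*PN),z],down(PY),**k)
E
python3 - <<'E'
from h import *
c=np.array([[597,168],[645,180],[637,230],[587,220]],float);c=np.c_[320+(c[:,0]-400)*.38,138+c[:,1]*.38]
W=ray("top",c,.219)[:,:2]-PC;print("post top in stand",np.c_[W@PX,W@PN].round(4))
st("0")
to(-.030,.0275,v=.04);wait(.2);st("slid")
print(to(.005,.0270,v=.02,contact_N=10));st("contact");wait(.3);st("settled")
E
```

```text
post top in stand [[ 0.0404 -0.0173]
 [ 0.0398  0.0202]
 [ 0.0787  0.0232]
 [ 0.0812 -0.0152]]
0 13.91 stand xyz -0.0599 -0.0 0.0277 Fx,Fy,Fz -0.36 -0.75 6.03 M [-0.02 -0.05 -0.01] w 0.0155
slid 14.97 stand xyz -0.0295 -0.0 0.0277 Fx,Fy,Fz -1.78 -1.1 6.93 M [-0.14 -0.43  0.04] w 0.0157
True
contact 15.66 stand xyz -0.0256 0.0 0.0277 Fx,Fy,Fz 0.42 -0.45 1.35 M [0.04 0.13 0.02] w 0.0156
settled 15.96 stand xyz -0.0266 0.0001 0.0278 Fx,Fy,Fz 0.64 0.08 -0.57 M [ 0.1   0.43 -0.02] w 0.0157
```

```bash
python3 - <<'E'
from h import *
st("now")
for n in("top","side"): cv2.imwrite(f"pics/{n}4.png",cv2.cvtColor(get_image(n),cv2.COLOR_RGB2BGR))
T=cv2.imread("pics/top4.png");S=cv2.imread("pics/side4.png")
cv2.imwrite("pics/m4.png",np.hstack([cv2.resize(T[170:260,330:420],(360,360),interpolation=cv2.INTER_CUBIC),cv2.resize(S[235:325,250:360],(440,360),interpolation=cv2.INTER_CUBIC)]))
E
```

```text
now 15.96 stand xyz -0.0266 0.0001 0.0278 Fx,Fy,Fz 0.64 0.08 -0.57 M [ 0.1   0.43 -0.02] w 0.0157
```

View pics/m4.png

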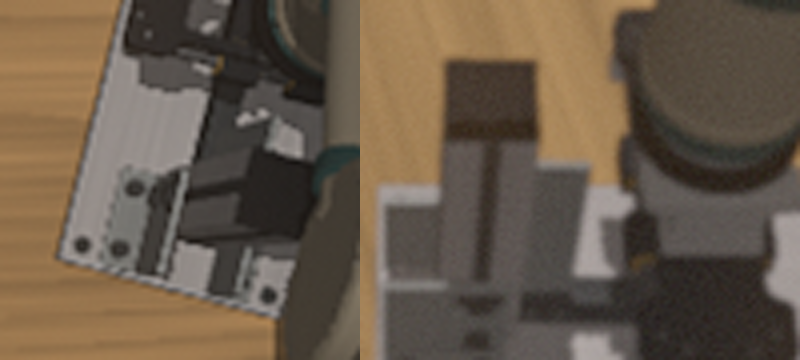

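The post is now close to upright and the blade back is at stand x of about 0.049. That agrees with the face being at x = 0.05. Next I press down and forward in small steps, watching the force.

```bash
python3 - <<'E'
from h import *
x,z=-.0266,.0278
for dx,dz in((0,-.0005),(0,-.001),(0,-.0015),(.0005,-.0015),(.001,-.0015),(.0015,-.0015)):
    to(x+dx,z+dz,v=.01);wait(.15);s=st((dx,dz))
    if np.linalg.norm(s["force"])>30: break
E
```

```text
(0, -0.0005) 16.65 stand xyz -0.0277 0.0 0.0277 Fx,Fy,Fz -3.09 -0.35 0.92 M [-0.15 -0.41 -0.02] w 0.0157
(0, -0.001) 17.05 stand xyz -0.0276 0.0001 0.0277 Fx,Fy,Fz -2.18 -0.27 4.79 M [-0.14 -0.29  0.02] w 0.0152
(0, -0.0015) 17.45 stand xyz -0.0276 0.0001 0.0277 Fx,Fy,Fz -0.95 0.3 8.13 M [-0.15 -0.1  -0.03] w 0.0153
(0.0005, -0.0015) 17.85 stand xyz -0.0276 0.0001 0.0277 Fx,Fy,Fz -1.06 -0.32 7.44 M [-0.14 -0.3   0.02] w 0.0159
(0.001, -0.0015) 18.25 stand xyz -0.0276 0.0001 0.0277 Fx,Fy,Fz -2.98 0.09 6.86 M [-0.1  -0.46  0.02] w 0.0154
(0.0015, -0.0015) 18.65 stand xyz -0.0276 0.0 0.0277 Fx,Fy,Fz -3.59 -0.14 6.64 M [-0.2  -0.54 -0.01] w 0.0151
```

```bash
python3 - <<'E'
from h import *
x,z=-.0266,.0278
for dx in(.0025,.0035,.0045,.0055):
    to(x+dx,z-.0018,v=.01);wait(.15);s=st(dx)
    if np.linalg.norm(s["force"])>30: break
E
```

```text
0.0025 19.06 stand xyz -0.0276 0.0 0.0277 Fx,Fy,Fz -4.99 0.81 6.27 M [-0.19 -0.71  0.02] w 0.0155
0.0035 19.46 stand xyz -0.0267 0.0001 0.0277 Fx,Fy,Fz -4.42 -0.3 6.48 M [-0.21 -0.69  0.04] w 0.0153
0.0045 19.86 stand xyz -0.0257 0.0001 0.0277 Fx,Fy,Fz -5.01 -0.71 5.62 M [-0.19 -0.7   0.03] w 0.0155
0.0055 20.26 stand xyz -0.0256 0.0001 0.0277 Fx,Fy,Fz -6.77 0.34 4.95 M [-0.32 -0.92 -0.02] w 0.0157
```

```bash
python3 - <<'E'
from h import *
x,z=-.0266,.0278
for dx in(.0065,.0075,.0085,.0095,.0105,.012):
    to(x+dx,z-.0022,v=.01);wait(.15);s=st(dx)
    if np.linalg.norm(s["force"])>30: break
for n in("top","side"): cv2.imwrite(f"pics/{n}5.png",cv2.cvtColor(get_image(n),cv2.COLOR_RGB2BGR))
T=cv2.imread("pics/top5.png");S=cv2.imread("pics/side5.png")
# where post vertical edges should go, if upright, face at stand x .05
w=lambda x,y,z:np.r_[PC+x*PX+y*PN,z]
P=lambda f:proj("side",[w(f,20e-3,.06),w(f,20e-3,.22),w(f,-20e-3,.22),w(f+.04,20e-3,.22)]).round(1).tolist()
for f in(.05,.055,.06,.066): print(f,P(f))
cv2.imwrite("pics/m5.png",np.hstack([cv2.resize(T[170:260,330:420],(360,360),interpolation=cv2.INTER_CUBIC),cv2.resize(S[235:325,250:360],(440,360),interpolation=cv2.INTER_CUBIC)]))
E
```

```text
0.0065 20.67 stand xyz -0.0256 0.0001 0.0277 Fx,Fy,Fz -7.21 -0.6 5.29 M [-0.23 -1.   -0.  ] w 0.0158
0.0075 21.07 stand xyz -0.0256 0.0 0.0277 Fx,Fy,Fz -9.28 0.29 3.16 M [-0.31 -1.31 -0.  ] w 0.0155
0.0085 21.47 stand xyz -0.0255 0.0001 0.0277 Fx,Fy,Fz -10.93 0.13 2.41 M [-0.38 -1.55  0.04] w 0.0154
0.0095 21.87 stand xyz -0.0254 -0.0001 0.0278 Fx,Fy,Fz -12.41 -0.22 1.26 M [-0.46 -1.77 -0.02] w 0.0154
0.0105 22.27 stand xyz -0.0254 -0.0001 0.0281 Fx,Fy,Fz -14.16 -0.57 1.1 M [-0.45 -2.03  0.  ] w 0.0155
0.012 22.72 stand xyz -0.0254 -0.0001 0.0285 Fx,Fy,Fz -15.92 -0.34 1.05 M [-0.53 -2.34 -0.03] w 0.0155
0.05 [[289.8, 312.3], [295.2, 270.8], [294.3, 250.3], [271.2, 270.6]]
0.055 [[287.2, 312.3], [292.2, 270.7], [291.4, 250.2], [268.2, 270.6]]
0.06 [[284.6, 312.3], [289.2, 270.7], [288.4, 250.2], [265.2, 270.5]]
0.066 [[281.5, 312.3], [285.6, 270.7], [284.9, 250.2], [261.5, 270.5]]
```

View pics/m5.png

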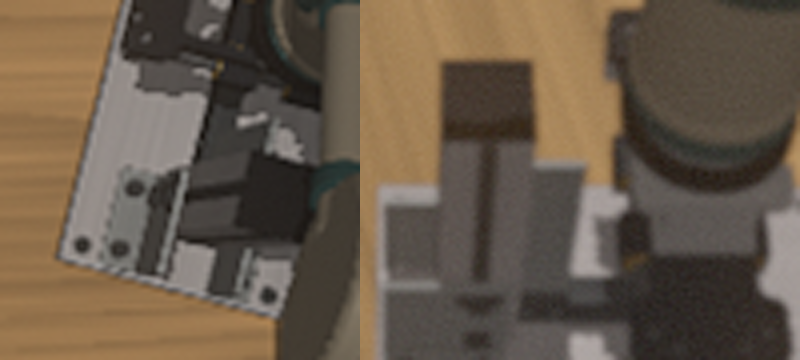

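The square is hard against the post: x stops at -0.0254 and the post edge is within about 1 px of its predicted upright place. But the grip rose 0.8 mm under the push. I'll ease the push, press down harder to seat the stock, then push moderately.

```bash
python3 - <<'E'
from h import *
x,z=-.0266,.0278
for dx,dz in((.008,-.0022),(.005,-.003),(.005,-.0045),(.0065,-.005),(.008,-.0055),(.0095,-.006)):
    to(x+dx,z+dz,v=.01);wait(.2);s=st((dx,dz))
    if np.linalg.norm(s["force"])>35: break
E
```

```text
(0.008, -0.0022) 23.57 stand xyz -0.0255 -0.0001 0.0278 Fx,Fy,Fz -8.11 -0.2 4.19 M [-0.31 -1.4  -0.04] w 0.0158
(0.005, -0.003) 24.23 stand xyz -0.0255 -0.0001 0.0277 Fx,Fy,Fz -3.73 -0.02 13.7 M [-0.02 -0.44 -0.06] w 0.0155
(0.005, -0.0045) 24.73 stand xyz -0.0255 -0.0001 0.0277 Fx,Fy,Fz -1.81 -0.64 22.82 M [ 0.04  0.05 -0.04] w 0.0151
(0.0065, -0.005) 25.23 stand xyz -0.0255 -0.0001 0.0277 Fx,Fy,Fz -2.32 -0.42 24.2 M [ 0.06 -0.14 -0.01] w 0.0157
(0.008, -0.0055) 25.74 stand xyz -0.0255 -0.0001 0.0276 Fx,Fy,Fz -4.27 -1.23 24.37 M [-0.01 -0.38 -0.06] w 0.016
(0.0095, -0.006) 26.25 stand xyz -0.0254 -0.0001 0.0276 Fx,Fy,Fz -6.1 -0.79 23.79 M [-0.07 -0.64 -0.12] w 0.0156
```

```bash
python3 - <<'E'
from h import *
x,z=-.0266,.0278
for dx,dz in((.0115,-.006),(.013,-.0062)):
    to(x+dx,z+dz,v=.01);wait(.3);s=st((dx,dz))
wait(.8);st("hold")
S=get_image("side");cv2.imwrite("pics/side6.png",cv2.cvtColor(S,cv2.COLOR_RGB2BGR))
T=get_image("top");cv2.imwrite("pics/top6.png",cv2.cvtColor(T,cv2.COLOR_RGB2BGR))
S,T=cv2.imread("pics/side6.png"),cv2.imread("pics/top6.png")
cv2.imwrite("pics/m6.png",np.hstack([cv2.resize(S[240:330,255:345],(540,540),interpolation=cv2.INTER_CUBIC),cv2.resize(T[195:245,360:384],(259,540),interpolation=cv2.INTER_CUBIC)]))
w=lambda x,y,z:np.r_[PC+x*PX+y*PN,z]
A=proj("side",[w(.05,.002,.165),w(.024,.002,.165),w(.05,.02,.22),w(.09,.02,.22)])
print(((A-[255,240])*6).round())
E
```

```text
(0.0115, -0.006) 26.9 stand xyz -0.0254 -0.0001 0.0276 Fx,Fy,Fz -8.48 -0.48 20.74 M [-0.19 -1.15 -0.2 ] w 0.0157
(0.013, -0.0062) 27.5 stand xyz -0.0253 -0.0001 0.0276 Fx,Fy,Fz -9.9 -1.02 19.26 M [-0.26 -1.59 -0.16] w 0.0153
hold 28.3 stand xyz -0.0253 -0.0001 0.0276 Fx,Fy,Fz -10.38 -1.49 20.14 M [-0.3  -1.54 -0.16] w 0.0156
[[227. 224.]
 [314. 225.]
 [241. 185.]
 [ 97. 184.]]
```

View pics/m6.png

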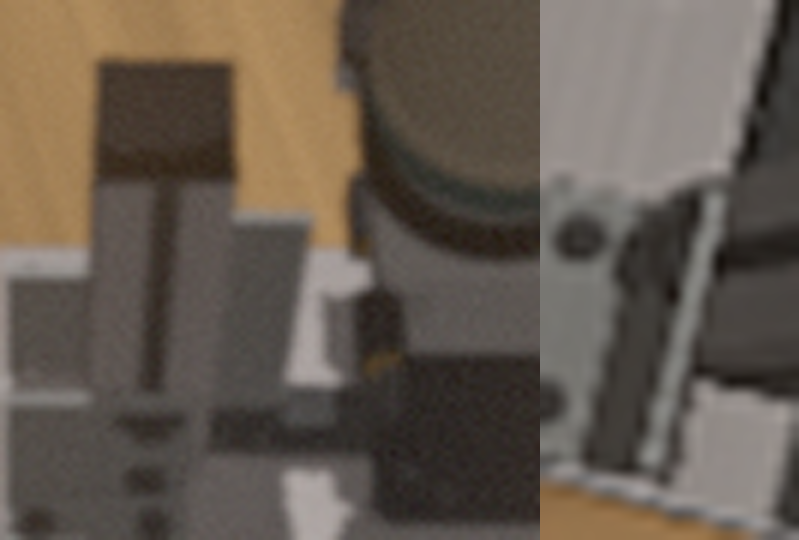

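Blade and post agree, with the same 1 px offset from the predicted upright positions, and the stock is flat. Plate friction could be taking up much of the push, so I'll shift a bit from down-force to push before handing in.

```bash
python3 - <<'E'
from h import *
x,z=-.0266,.0278
for dx,dz in((.0135,-.0052),(.0145,-.0052)):
    to(x+dx,z+dz,v=.01);wait(.3);s=st((dx,dz))
wait(1);s=st("hold")
if s["tool_pos"][2]<.0279 and s["force"][2]>5 and s["force"][:2]@PX<-9: print(job_done())
E
```

```text
(0.0135, -0.0052) 28.96 stand xyz -0.0253 -0.0002 0.0276 Fx,Fy,Fz -13.18 -0.99 12.58 M [-0.33 -1.95 -0.07] w 0.0156
(0.0145, -0.0052) 29.51 stand xyz -0.0252 -0.0002 0.0276 Fx,Fy,Fz -14.87 -1.33 10.11 M [-0.4 -2.3 -0.1] w 0.0153
hold 30.51 stand xyz -0.0252 -0.0002 0.0276 Fx,Fy,Fz -14.8 -1.58 10.44 M [-0.35 -2.33 -0.12] w 0.0153
the job is handed in; nothing more can be done
None
```

I handed the job in at about 30.5 s with the square still gripped and seated in the corner, pressing down on the plate (about 10 N) and against the post (about 15 N). In the images the post is upright to within about 1 pixel (roughly 0.01 rad); no verdict came back.

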